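# Put the bench kit back into its fitted trays

## Task

Tidy the bench kit into its four fitted plywood trays: the thin pine board into the longest tray, the red sanding block into the middle-length tray, the chunky wood block into the nearly square tray and the tall bench dog, upright, into the tray with the round pocket. Each must lie down inside its own pocket, on the grey floor and not up on the lip, the way up that it is now. The short bench dog has no tray: leave it where it stands.

Things in the scene. Friction and masses are not known exactly. Their poses are not given: they have to be found in the camera images.
- thin_board: Thin pale pine board lying flat, 52 wide x 138 long x 13 mm thick. Origin: centre of its underside; x across the width, y along the length, z up.
- sanding_block: Sanding block, red painted with a cork sole, 46 wide x 103 long x 42 mm high, sole down; its sides are upright up to at least mid-height. Origin: centre of its underside; x across the width, y along the length, z up.
- wood_block: Chunky brown wood block, 55 wide (x) x 60 long (y) x 40 mm high. Origin: centre of its underside; x across the width, y along the length, z up.
- tall_dog: Tall bench dog: plain upright brown wooden cylinder, 40 mm diameter, 56 mm high. Origin: centre of its underside, z up.
- short_dog: Short bench dog: like the tall one but a low disc, 42 mm diameter, 22 mm high. It stays where it is, at the left, in front of the drill stand. (The drill stand is solid: base plate from x 0.46 on between y 0.14 and 0.38; drill above it from x 0.53 on, z 0.3 up; its crank handle reaches right to y 0.0 at x 0.57 to 0.61, z 0.37 to 0.42.) Origin: centre of its underside.
- holder_board: Longest tray, for the thin board: pocket 66 x 152 mm. Plywood, fixed on the bench; dark grey floor 4 mm above the bench; lip 7 mm thick, its top 10 mm above the bench, with a 46 mm finger gap in the middle of both sides that run along y (there only the floor remains). Origin: centre of its underside, at bench level; y along the pocket's length, z up.
- holder_sanding: Middle-length tray, for the sanding block: pocket 60 x 117 mm. Plywood, fixed on the bench; dark grey floor 4 mm above the bench; lip 7 mm thick, its top 10 mm above the bench, with a 46 mm finger gap in the middle of both sides that run along y (there only the floor remains). Origin: centre of its underside, at bench level; y along the pocket's length, z up.
- holder_block: Nearly square tray, for the wood block: pocket 69 x 74 mm (x, y). Plywood, fixed on the bench; dark grey floor 4 mm above the bench; lip 7 mm thick, its top 10 mm above the bench, with a 46 mm finger gap in the middle of both sides that run along y (there only the floor remains). Origin: centre of its underside, at bench level; y along the pocket's length, z up.
- holder_dog: Square plywood plate 80 x 80 x 10 mm with one round pocket of 55 mm diameter in its middle, for the tall bench dog, fixed on the bench. The pocket's dark grey floor is 4 mm above the bench, the plate's top 10 mm. Origin: centre of its underside (bench level, under the pocket's centre), z up.

How it is judged:
By the outcome, as a careful person would: the job done as asked, in the order asked, and still so for the second after the job is handed in, with the robot touching nothing.
It also fails if it takes over 112 s, if anything falls off the work surface, if the arm or the gripper's body presses on something with over 40 N, if the wrist force passes 120 N, or if a joint passes its speed limit or range.

## Robot

A 6-joint arm with a two-finger parallel gripper is mounted at the origin on a cart in front of the work surface, level with it; the furniture and walls round the work are solid. World frame = base frame: x ahead of the robot, y to its left, z up, the work surface at z = 0. Lengths are in m, angles in rad, forces in N, time in s.
With the tool pointing down it reaches from about 0.375 to 0.975 m from the base axis. Payload 3.8 kg.
Tool frame: the origin (TCP) lies midway between the tips of the shut fingers; the grasp point (between the pads) lies 19 mm behind it; z points along the fingers, y is the line along which they close (so a half turn about z gives the same grasp; the last joint's range is limited). The gripper opens to 85 mm and grips with 20 to 120 N. Pads are 22 mm wide; open, the fingers measure 114 mm over their backs; the gripper's body (76 mm by 85 mm) begins 54 mm behind the grasp point. The pads swing forward as they close: fully open they stand 13 mm farther back than shut.
Start: joints at [-1.14, 0.264, 1.604, -0, 1.274, -0.037], TCP at [0.304, -0.602, 0.231] pointing down, gripper open.
Joint ranges: [-2.63, 2.63], [-0.94, 2.18], [0.31, 2.57], [-1.31, 4.45], [0, 2.66], [-2.55, 2.55]. Speed limits (rad/s): [2.57, 2.57, 3.14, 3.14, 3.14, 3.14].

## Interface

Orientations are given as a rotation vector (axis times angle).
In Python, from workcell import status, read_camera, workorder, masks_of gives the robot as it stands.
- The arm moves only by the tool drive_tool, never from a script. Its argument "rows" is a list of rows, each a list of 7 numbers: the turn, a rotation vector about the tool's x, y, z in degrees, then the shift along the tool's x, y, z in m, then the opening, from 0 (shut) to 1 (fully open). In form: [[ax, ay, az, tx, ty, tz, claw], ...]. A call has 1 to 8 rows; each row shifts and turns the commanded pose from where the row before left it, along the tool's axes as they then stand; what a row does not reach is not made up. A row lasts 1/12 s, in which the tool goes at most 41.7 mm and 7.16 degrees, less where a joint would pass 70% of its speed; a pose out of reach is approached as far as the arm can. A call is refused whole if a number of a shift passes 0.0417 or a number of a turn 7.16, either way. A call with a gripper value outside its range is refused whole. The fingers move at their own pace and stop on an object; "force" is the grip in N (left out, the last holds). Time passes only in rows, so rows that do not move let the fingers close. It gives the time, the measured TCP pose, the force, the opening and the grip force at its end, in the units of the state.
- status.read_state(): the state, without advancing time (a new reading comes with each control period).
- read_camera(name): name is "side" or "top" or "wrist"; returns a dict with "color" (384x512x3 uint8, red, green, blue), "intrinsics" (3x3 intrinsics, pixels), "world_from_camera" (4x4, takes a point from camera to world coordinates); the wrist camera has in their place "mount" (4x4, takes a point from camera to tool coordinates, whose origin is the TCP and whose axes are the flange's). Camera axes: x right, y up, looking along -z (the intrinsics and any distortion apply to the point x, -y, -z); pixel columns grow to the right and rows downward; lengths in m; the calibration is good to about 2 mm. A picture is of the moment at which its call begins: read the wrist's pose just before it. There is no depth.
- workorder.finish_job(): hands the job in; it is judged then, once.
Trained networks look in a picture, given as the dict that the camera call returned (one of the last four; its "shot" number tells which), for a name from the list of things; names that differ only in an ending like _2 or _b are one class to them, and where a whole thing is asked for, a point or a joint stands for the part that bears it (a point fixed in the world has none). Each returns a list of dicts, best first, with "score" (0 to 1); they miss things now and then, are a little off and sometimes report something else, mostly with a low value. They report only what shows in the picture. A call takes as long as a camera call.
- masks_of(picture, name): "mask" (384x512 bool, what is visible of it) and "bbox" ([left, top, right, bottom] in pixels, round what is visible of it).
The state is a dict: "time": time; "q": joint angles; "joint_vel": joint speeds; "joint_torque": joint torques, N m; "tool_pos": TCP position; "tcp_rot": TCP orientation; "wrist_force": force on the tool from outside, world axes, zero at the start; "torque": the same for the moment, N m; "width": opening from 0.0 (shut) to 1.0 (fully open); "grip_force": force on a finger pad.
Only numpy, scipy, OpenCV 4.12 (cv2) and the standard library are available. Lean on these libraries where they do the work, as an engineer would, in place of code of your own. Each camera call takes 0.05 s, during which the arm holds its last target. There are 200 camera calls.

## Working session

There is one attempt and no reset: what is moved stays moved. The work goes in short steps, Python scripts to look and compute and a tool call to move; the robot and the scene stay as the last step left them, time stands still between calls to the robot, and variables do not carry over. Pictures are saved under pics/ and viewed, at most 14 in all, crops included, and the job is handed in when it is done.

Besides the shell and the picture viewer there is one more tool, called after "Request:" as a command line: name --pt "numbers of a row" for each row, then --argument value for the rest. drive_tool: Moves the arm, as the interface text tells. Its arguments: {"type":"object","properties":{"rows":{"type":"array"},"force":{"type":"number"}},"required":["rows"]}

```bash
ls; mkdir -p pics; cat > h.py <<'E'
import numpy as np, cv2
from workcell import status, read_camera, workorder, masks_of
from scipy.spatial.transform import Rotation as R
def cam(p, s=None):
    K=np.array(p["intrinsics"])
    if "world_from_camera" in p: T=np.array(p["world_from_camera"])
    else:
        W=np.eye(4); W[:3,:3]=R.from_rotvec(s["tcp_rot"]).as_matrix(); W[:3,3]=s["tool_pos"]; T=W@np.array(p["mount"])
    return K,T
def unproj(p,uv,z,s=None):
    K,T=cam(p,s); uv=np.atleast_2d(np.asarray(uv,float))
    d=np.c_[(uv[:,0]-K[0,2])/K[0,0], -(uv[:,1]-K[1,2])/K[1,1], -np.ones(len(uv))]@T[:3,:3].T
    o=T[:3,3]; return o+d*((z-o[2])/d[:,2])[:,None]
def rect(pts):
    (c,(w,h),a)=cv2.minAreaRect(np.float32(pts[:,:2]*1000)); 
    b=cv2.boxPoints((c,(w,h),a)); e=b[1]-b[0]; f=b[2]-b[1]
    l=e if np.hypot(*e)>np.hypot(*f) else f
    return np.round(c,1), np.round(sorted([w,h]),1), round(np.degrees(np.arctan2(l[1],l[0]))%180,1)
def save(p,n): cv2.imwrite("pics/"+n+".png",cv2.cvtColor(p["color"],cv2.COLOR_RGB2BGR))
names=dict(thin_board=.013,sanding_block=.042,wood_block=.04,tall_dog=.056,short_dog=.022,holder_board=.01,holder_sanding=.01,holder_block=.01,holder_dog=.01)
E
python3 - <<'E'
from h import *
s=status.read_state(); print({k:np.round(v,3) for k,v in s.items()})
for c in ("top","side"):
    p=read_camera(c); save(p,c+"0"); print(c,{k:(np.round(v,3).tolist() if k!="color" else 0) for k,v in p.items()})
    for n,z in names.items():
        for m in masks_of(p,n)[:2]:
            ys,xs=np.nonzero(m["mask"]); 
            if len(xs)<10: continue
            print(n,round(m["score"],2),m["bbox"],len(xs),*rect(unproj(p,np.c_[xs,ys],z)))
E
```

```text
pics
{'time': np.float64(0.0), 'q': array([-1.14 ,  0.265,  1.605, -0.   ,  1.274, -0.037]), 'joint_vel': array([-0.001, -0.   ,  0.001,  0.001,  0.001, -0.002]), 'joint_torque': array([ 1.0000e-03, -5.1511e+01, -3.6732e+01, -0.0000e+00,  1.3000e-02,
        0.0000e+00]), 'tool_pos': array([ 0.304, -0.602,  0.23 ]), 'tcp_rot': array([-3.054e+00, -7.280e-01,  1.000e-03]), 'wrist_force': array([ 0.181, -0.553, -0.046]), 'torque': array([ 0.012,  0.028, -0.033]), 'grip_force': np.float64(0.0), 'width': np.float64(1.0)}
top {'color': 0, 'intrinsics': [[439.021, 0.0, 258.749], [0.0, 439.021, 200.437], [0.0, 0.0, 1.0]], 'world_from_camera': [[-0.027, 0.999, -0.044, 0.433], [-1.0, -0.027, 0.011, -0.057], [0.009, 0.044, 0.999, 1.204], [0.0, 0.0, 0.0, 1.0]], 'shot': 1}
thin_board 0.79 [183.8, 211.3, 235.0, 239.1] 1004 [425.2  65.3] [ 53.8 140.4] 100.4
thin_board 0.41 [288.7, 207.8, 335.9, 230.7] 649 [ 431.7 -217.5] [ 47.  103.6] 94.8
sanding_block 0.76 [291.8, 209.6, 334.7, 230.9] 632 [ 432.1 -213.9] [ 45.9 101.1] 95.5
wood_block 0.63 [357.9, 215.3, 384.8, 240.0] 539 [ 407.  -357.4] [57.2 67.
[... 892 characters left out ...]
[ 420.9 -179.6] [ 64.  150.2] 96.3
sanding_block 0.24 [257.6, 149.6, 309.0, 166.7] 543 [ 562.6 -329.2] [ 92.2 161. ] 3.9
wood_block 0.83 [316.0, 160.7, 335.1, 179.8] 302 [ 398.8 -327.5] [ 52.5 125.4] 110.3
tall_dog 0.89 [268.4, 194.5, 283.0, 216.8] 311 [427.7 -39.6] [ 37.3 115.3] 115.3
short_dog 0.63 [228.0, 268.8, 250.7, 290.1] 335 [386.9 210.1] [38.4 56.9] 121.6
holder_board 0.7 [255.8, 151.8, 306.9, 168.7] 525 [ 591.6 -393.7] [100.1 167.1] 1.7
holder_sanding 0.57 [245.3, 158.3, 289.9, 175.2] 477 [ 595.2 -291. ] [ 91.4 135. ] 2.5
holder_block 0.58 [221.1, 186.5, 257.9, 205.3] 475 [588.6 -93.7] [91.2 93.8] 2.3
holder_dog 0.56 [235.1, 172.9, 271.6, 188.2] 382 [ 595.1 -191.4] [86.1 91.4] 86.5
```

View pics/top0.png

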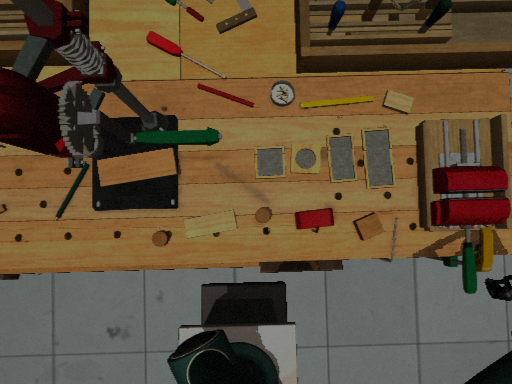

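View pics/side0.png

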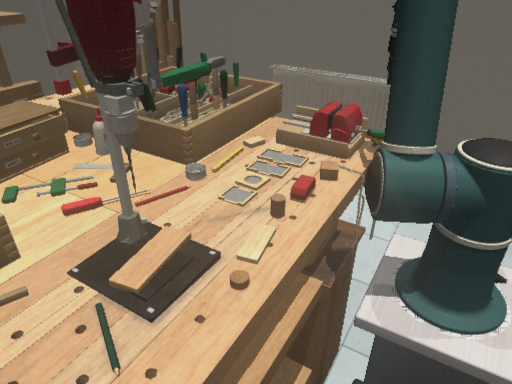

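The top view shows the board (col 210, row 224), sanding block (314, 218), wood block (370, 226) and tall dog (263, 214). It also shows the four trays at rows 130–185. The tray's long axes run along world x. I turn the fingers to world x first, so tool x/y match world y/x, and then look from close by.

Request:
drive_tool --pt "0 0 -7 0 0 -0.01 1" --pt "0 0 -7 0 0 -0.01 1" --pt "0 0 -7 0 0 -0.01 1" --pt "0 0 -7 0 0 -0.01 1" --pt "0 0 -7 0 0 -0.01 1" --pt "0 0 -7 0 0 -0.01 1" --pt "0 0 -7 0 0 -0.01 1" --pt "0 0 -7 0 0 -0.01 1"

```text
time: 1.67
tool_pos: [0.3044, -0.6025, 0.3118]
tcp_rot: [2.35, 2.085, 0.0]
wrist_force: [0.2, -0.8, 0.4]
width: 1.001
grip_force: 0.0
```

Request:
drive_tool --pt "0 0 -7 0 0 0 1" --pt "0 0 0 0.03 0.02 0 1" --pt "0 0 0 0.03 0.02 0 1" --pt "0 0 0 0.03 0.02 0 1" --pt "0 0 0 0.03 0.02 0 1" --pt "0 0 0 0.03 0.02 0 1" --pt "0 0 0 0.03 0.02 0 1" --pt "0 0 0 0.03 0.02 0 1"

```text
time: 2.33
tool_pos: [0.4457, -0.3915, 0.3115]
tcp_rot: [2.225, 2.217, 0.0]
wrist_force: [-0.6, -0.1, -0.9]
width: 0.997
grip_force: 0.0
```

Request:
drive_tool --pt "0 0 0 0.03 0.02 0 1" --pt "0 0 0 0 0 0 1" --pt "0 0 0 0 0 0 1"

```text
time: 2.58
tool_pos: [0.4662, -0.3614, 0.3115]
tcp_rot: [2.221, 2.221, -0.0]
wrist_force: [-0.0, -1.2, -0.2]
width: 0.999
grip_force: 0.0
```

```bash
cat >> h.py <<'E'
def look(tag, sv=True):
    s=status.read_state(); p=read_camera("wrist")
    if sv: save(p,tag)
    Rm=R.from_rotvec(s["tcp_rot"]).as_matrix()
    print(tag,"t",round(s["time"],2),"pos",np.round(np.array(s["tool_pos"])*1000,1),"yaw_y",round(np.degrees(np.arctan2(Rm[1,1],Rm[0,1])),2),"zaxis",np.round(Rm[:,2],3))
    for n,z in names.items():
        for m in masks_of(p,n)[:1]:
            ys,xs=np.nonzero(m["mask"])
            if len(xs)<10: continue
            print(" ",n,round(m["score"],2),np.round(m["bbox"]),*rect(unproj(p,np.c_[xs,ys],z,s)))
    return p,s
E
python3 - <<'E'
from h import *
p,s=look("w1"); print(np.round(p["mount"],3).tolist(),np.round(p["intrinsics"],1).tolist())
E
```

```text
w1 t 2.58 pos [ 466.2 -361.4  311.5] yaw_y 0.02 zaxis [ 0. -0. -1.]
  sanding_block 0.91 [202.   6. 246.  92.] [ 436.5 -220.9] [47.8 99.5] 96.0
  wood_block 0.57 [183. 132. 238. 185.] [ 413.8 -361.1] [58.7 61. ] 111.9
  holder_board 0.74 [279. 155. 390. 207.] [ 598.7 -401.9] [ 81.8 167. ] 2.9
  holder_sanding 0.91 [295.  84. 389. 144.] [ 600.1 -300.2] [ 75.1 133.6] 3.6
  holder_dog 0.7 [315.   2. 385.  74.] [ 601.4 -201.7] [83.2 83.9] 176.3
[[0.0, 0.961, 0.275, 0.068], [1.0, 0.0, -0.002, 0.001], [-0.002, 0.275, -0.961, -0.144], [0.0, 0.0, 0.0, 1.0]] [[295.7, 0.0, 250.2], [0.0, 295.7, 192.7], [0.0, 0.0, 1.0]]
```

View pics/w1.png

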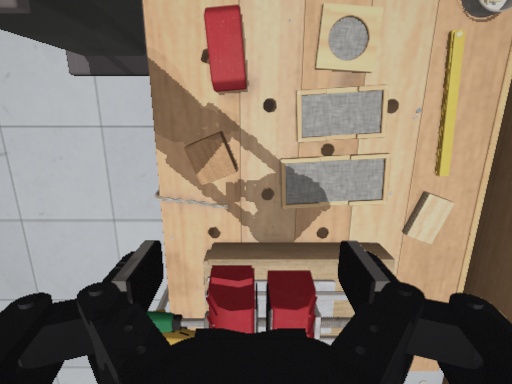

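The wrist view shows all the right-hand items: sanding block (225, 48), wood block (210, 158), and the trays at (335, 182), (342, 113) and (350, 38). These agree with the top camera to about 5 mm. Next I move toward the board and look on the way.

Request:
drive_tool --pt "0 0 0 0.032 0 0 1" --pt "0 0 0 0.032 0 0 1" --pt "0 0 0 0.032 0 0 1" --pt "0 0 0 0.032 0 0 1" --pt "0 0 0 0.032 0 0 1" --pt "0 0 0 0.032 0 0 1" --pt "0 0 0 0.032 0 0 1" --pt "0 0 0 0 0 0 1"

```text
time: 3.75
tool_pos: [0.4657, -0.1347, 0.3116]
tcp_rot: [-2.22, -2.221, -0.004]
wrist_force: [-0.4, 0.7, -0.3]
width: 0.995
grip_force: 0.0
```

```bash
python3 - <<'E'
from h import *
look("w2")
E
```

```text
w2 t 3.75 pos [ 465.7 -134.7  311.6] yaw_y 0.01 zaxis [ 0.001  0.003 -1.   ]
  thin_board 0.75 [198.   1. 250.  66.] [435.   34.6] [54.3 82.1] 99.5
  sanding_block 0.64 [211. 176. 247. 244.] [ 436.3 -210.9] [ 48.8 103.2] 94.7
  tall_dog 0.98 [224. 106. 249. 132.] [448.2 -78.3] [38.  38.1] 90.0
  holder_board 0.61 [278. 286. 355. 326.] [ 583.2 -400.5] [ 85.4 134.9] 3.0
  holder_sanding 0.65 [292. 229. 371. 278.] [ 601.8 -298.4] [ 76.8 130.1] 3.4
  holder_block 0.95 [304. 105. 371. 165.] [ 594.7 -102.8] [86.1 91. ] 180.0
  holder_dog 0.79 [307. 170. 369. 226.] [ 600.7 -200.8] [84.1 85.8] 176.2
```

Request:
drive_tool --pt "0 0 0 0.03 -0.006 0.015 1" --pt "0 0 0 0.03 -0.006 0.015 1" --pt "0 0 0 0.03 -0.006 0.015 1" --pt "0 0 0 0.03 -0.006 0.015 1" --pt "0 0 0 0.03 -0.006 0.015 1" --pt "0 0 0 0.03 -0.006 0.015 1" --pt "0 0 0 0.02 -0.004 0.015 1" --pt "0 0 0 0 0 0 1"

```text
time: 4.92
tool_pos: [0.4236, 0.0635, 0.2029]
tcp_rot: [-2.219, -2.217, 0.006]
wrist_force: [-0.5, -0.1, -0.4]
width: 0.999
grip_force: 0.0
```

```bash
python3 - <<'E'
from h import *
look("w3")
E
```

```text
w3 t 4.92 pos [423.6  63.5 202.9] yaw_y -0.04 zaxis [-0.006  0.001 -1.   ]
  thin_board 0.64 [221. 105. 285. 229.] [429.9  64.5] [ 52.7 137.7] 99.6
  tall_dog 0.96 [252. 260. 288. 312.] [447.3 -62.8] [38.7 68.4] 92.0
  short_dog 0.57 [199.  12. 246.  62.] [394.5 198.8] [41.4 44. ] 116.7
  holder_block 0.71 [343. 266. 419. 324.] [587.7 -94. ] [ 44.4 117.4] 35.5
```

View pics/w3.png

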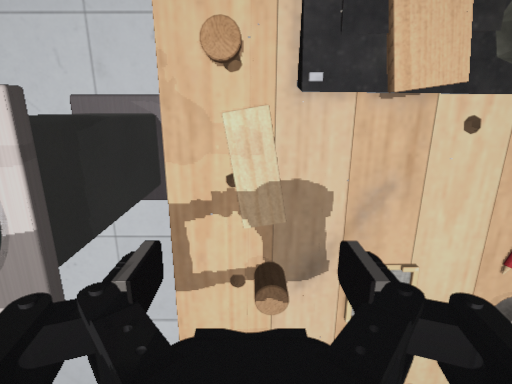

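The board is at (430, 64.5) mm at 99.6°, with the short dog above it at (221, 38) and the tall dog below at (270, 288). I'm grasping the board.

Request:
drive_tool --pt "0 0 0 0.001 0.006 0.03 1" --pt "0 0 -4.8 0 0 0.03 1" --pt "0 0 -4.8 0 0 0.03 1" --pt "0 0 0 0 0 0.03 1" --pt "0 0 0 0 0 0.03 1" --pt "0 0 0 0 0 0.025 1" --pt "0 0 0 0 0 0.015 1" --pt "0 0 0 0 0 0.01 1"

```text
time: 6.08
tool_pos: [0.4311, 0.0616, 0.0042]
tcp_rot: [-2.031, -2.394, 0.004]
wrist_force: [0.4, 0.1, 0.2]
width: 1.0
grip_force: 0.0
```

Request:
drive_tool --pt "0 0 0 0 0 0 1" --pt "0 0 0 0 0 0 0.3" --pt "0 0 0 0 0 0 0.3" --pt "0 0 0 0 0 0 0.3" --pt "0 0 0 0 0 0 0.3" --pt "0 0 0 0 0 0 0.3" --pt "0 0 0 0 0 0 0.3" --force 40

```text
time: 6.67
tool_pos: [0.4366, 0.0624, 0.0127]
tcp_rot: [2.029, 2.393, 0.005]
wrist_force: [-11.9, -1.7, 41.7]
width: 0.3
grip_force: 20.4
```

The fingers closed over the top of the board because the tips stand back when open. I'll open, lift and look.

Request:
drive_tool --pt "0 0 0 0 0 -0.015 0.3" --pt "0 0 0 0 0 -0.03 1" --pt "0 0 0 0 0 -0.04 1" --pt "0 0 0 0 0 -0.04 1" --pt "0 0 0 0 0 -0.03 1" --pt "0 0 0 0 0 0 1" --pt "0 0 0 0 0 0 1"

```text
time: 7.25
tool_pos: [0.4356, 0.0624, 0.1656]
tcp_rot: [2.028, 2.391, 0.01]
wrist_force: [-0.9, -0.5, -0.3]
width: 1.001
grip_force: 0.0
```

```bash
python3 - <<'E'
from h import *
look("w4")
E
```

```text
w4 t 7.25 pos [435.6  62.4 165.6] yaw_y 9.41 zaxis [ 0.009  0.001 -1.   ]
  thin_board 0.89 [216. 103. 272. 237.] [431.4  64.7] [ 53.8 137.6] 99.4
  wood_block 0.71 [314. 294. 357. 344.] [553.9 -70.9] [36.4 66.3] 90.2
  tall_dog 0.77 [218. 279. 260. 330.] [445.9 -58.9] [38.7 64.2] 97.7
  short_dog 0.84 [202.   1. 251.  47.] [395.3 195. ] [38.  42.5] 9.6
  holder_block 0.75 [313. 293. 353. 348.] [566.9 -94.3] [40.5 74.1] 88.8
```

View pics/w4.png

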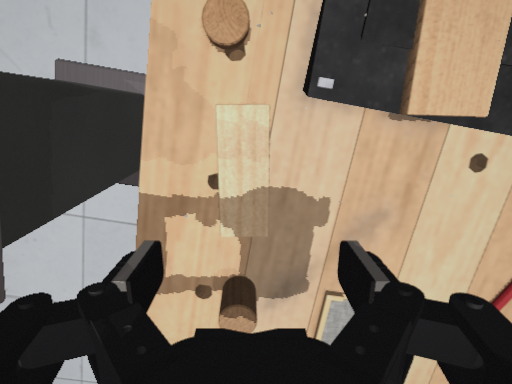

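Request:
drive_tool --pt "0 0 0 0.003 -0.004 0.03 1" --pt "0 0 0 0 0 0.03 0.8" --pt "0 0 0 0 0 0.03 0.8" --pt "0 0 0 0 0 0.03 0.8" --pt "0 0 0 0 0 0.025 0.8" --pt "0 0 0 0 0 0.015 0.8" --pt "0 0 0 0 0 0.005 0.8" --pt "0 0 0 0 0 0 0.8"

```text
time: 8.42
tool_pos: [0.4267, 0.0643, -0.0052]
tcp_rot: [-2.03, -2.394, 0.004]
wrist_force: [1.7, 0.4, 0.6]
width: 0.802
grip_force: 0.0
```

Request:
drive_tool --pt "0 0 0 0 0 0.003 0.8" --pt "0 0 0 0 0 0 0.8"

```text
time: 8.58
tool_pos: [0.4294, 0.0645, -0.0059]
tcp_rot: [2.031, 2.395, 0.002]
wrist_force: [0.6, 0.0, -0.1]
width: 0.796
grip_force: 0.0
```

Request:
drive_tool --pt "0 0 0 0 0 0 0.64" --pt "0 0 0 0 0 0 0.64"

```text
time: 8.75
tool_pos: [0.43, 0.0645, -0.004]
tcp_rot: [2.031, 2.395, 0.002]
wrist_force: [-3.9, -0.6, 14.5]
width: 0.642
grip_force: 7.7
```

Request:
drive_tool --pt "0 0 0 0 0 0 0.5" --pt "0 0 0 0 0 0 0.5" --pt "0 0 0 0 0 0 0.5"

```text
time: 9.0
tool_pos: [0.4312, 0.0647, -0.0031]
tcp_rot: [2.03, 2.393, 0.005]
wrist_force: [-3.8, -0.9, 17.7]
width: 0.596
grip_force: 48.9
```

Request:
drive_tool --pt "0 0 0 0 0 -0.01 0.5" --pt "0 0 0 0 0 -0.025 0.5" --pt "0 0 0 0 0 -0.03 0.5" --pt "0 0 0 0 0 -0.03 0.5" --pt "0 0 6.9 0 0 -0.03 0.5" --pt "0 0 6.9 0 0 0 0.5" --pt "0 0 6.9 0 0 0 0.5" --pt "0 0 6.9 0 0 0 0.5"

```text
time: 9.67
tool_pos: [0.4294, 0.0645, 0.1206]
tcp_rot: [2.548, 1.833, 0.006]
wrist_force: [0.3, -0.8, -0.7]
width: 0.599
grip_force: 43.1
```

Request:
drive_tool --pt "0 0 6.9 0 0 0 0.5" --pt "0 0 6.9 0 0 0 0.5" --pt "0 0 6.9 0 0 0 0.5" --pt "0 0 6.9 0 0 0 0.5" --pt "0 0 6.9 0 0 0 0.5" --pt "0 0 6.9 0 0 0 0.5" --pt "0 0 6.9 0 0 0 0.5" --pt "0 0 6.9 0 0 0 0.5"

```text
time: 10.33
tool_pos: [0.4285, 0.0645, 0.1194]
tcp_rot: [3.11, 0.444, 0.003]
wrist_force: [0.3, -0.1, -0.9]
width: 0.593
grip_force: 43.2
```

Request:
drive_tool --pt "0 0 6.9 0 0 0 0.5" --pt "0 0 6.9 0 0 0 0.5" --pt "0 0 0 0 0.03 0 0.5" --pt "0 0 0 0 0.03 0 0.5" --pt "0 0 0 0 0.03 0 0.5" --pt "0 0 0 0 0.03 0 0.5" --pt "0 0 0 0 0.03 0 0.5" --pt "0 0 0 0 0.03 0 0.5"

```text
time: 11.0
tool_pos: [0.4372, -0.1169, 0.1195]
tcp_rot: [3.14, 0.077, 0.003]
wrist_force: [-0.3, -0.2, -0.9]
width: 0.598
grip_force: 43.1
```

Request:
drive_tool --pt "0 0 0 0.02 0.03 -0.008 0.5" --pt "0 0 0 0.02 0.03 -0.008 0.5" --pt "0 0 0 0.02 0.03 -0.008 0.5" --pt "0 0 0 0.02 0.03 -0.008 0.5" --pt "0 0 0 0.02 0.03 -0.008 0.5" --pt "0 0 0 0 0 0 0.5" --pt "0 0 0 0 0 0 0.5"

```text
time: 11.58
tool_pos: [0.5457, -0.2623, 0.1599]
tcp_rot: [3.139, 0.074, 0.004]
wrist_force: [-1.0, 0.2, -1.1]
width: 0.598
grip_force: 43.1
```

```bash
python3 - <<'E'
from h import *
look("w5")
E
```

```text
w5 t 11.58 pos [ 545.7 -262.3  159.9] yaw_y -87.31 zaxis [ 0.003 -0.001 -1.   ]
  thin_board 0.94 [190. 105. 311. 334.] [ 491.1 -267.2] [119.1 254.5] 3.1
  sanding_block 0.71 [192. 287. 199. 307.] [ 426.8 -213.1] [ 8.2 24. ] 179.6
  wood_block 0.54 [301. 291. 312. 318.] [ 424.4 -328.6] [ 6.2 31.9] 21.6
  tall_dog 0.81 [ 31. 242.  98. 298.] [462.7 -93.3] [37.7 78.7] 132.9
  holder_board 0.76 [347.  43. 453. 216.] [ 598.4 -401.5] [ 84.5 166.1] 3.0
  holder_sanding 0.98 [254.  53. 335. 194.] [ 601.4 -301.2] [ 73.6 129.9] 3.5
  holder_block 0.78 [ 37.  78. 135. 170.] [ 594.9 -105.1] [87.8 89.4] 0.9
  holder_dog 0.59 [144.  73. 238. 162.] [ 601.6 -201.2] [81.5 82.1] 176.2
```

View pics/w5.png

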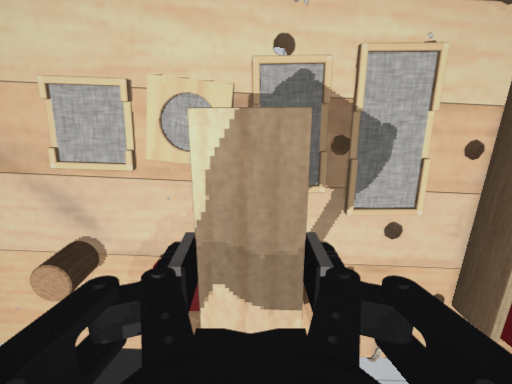

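The held board is centred, with its tip 69 mm ahead of the TCP as expected. The trays now repeat to within 1 mm. I'm moving over the longest tray.

Request:
drive_tool --pt "0 0 0 0.01 0.03 0 0.5" --pt "0 0 0 0.01 0.03 0 0.5" --pt "0 0 0 0.01 0.03 0 0.5" --pt "0 0 0 0.01 0.03 0.02 0.5" --pt "0 0 -0.3 0.006 0.0215 0.03 0.5" --pt "0 0 0 0 0 0.03 0.5" --pt "0 0 0 0 0 0.03 0.5" --pt "0 0 0 0 0 0 0.5"

```text
time: 12.75
tool_pos: [0.5921, -0.3964, 0.0398]
tcp_rot: [-3.132, -0.084, 0.017]
wrist_force: [-0.4, 0.1, -2.3]
width: 0.598
grip_force: 43.1
```

```bash
python3 - <<'E'
from h import *
look("w6")
E
```

```text
w6 t 12.75 pos [ 592.1 -396.4   39.8] yaw_y -86.94 zaxis [-0.011  0.008 -1.   ]
  thin_board 0.68 [189. 107. 311. 333.] [ 588.5 -397.7] [ 69.9 150.8] 3.3
  holder_board 0.74 [192.  75. 335. 328.] [ 598.8 -402.5] [ 79.8 165.2] 2.9
  holder_sanding 0.84 [ 13.  90. 165. 297.] [ 601.2 -302.7] [ 77.3 130. ] 3.7
  holder_dog 0.89 [  0. 134.  19. 260.] [ 598.2 -247.2] [10.2 82.4] 169.5
```

View pics/w6.png

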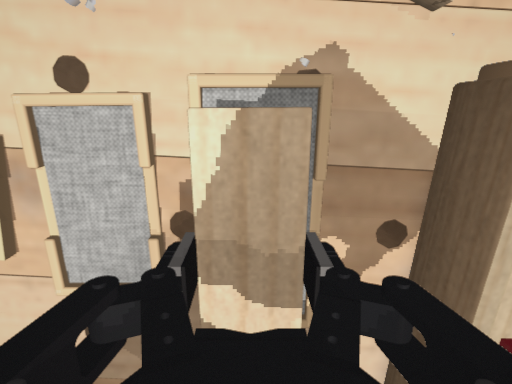

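Request:
drive_tool --pt "0 0 0 0 0 0 0.5" --pt "0 0 0 0 0 0 0.5"

```text
time: 13.42
tool_pos: [0.5973, -0.3994, 0.0488]
tcp_rot: [3.14, 0.085, 0.001]
wrist_force: [0.0, 0.0, -1.2]
width: 0.597
grip_force: 43.1
```

Request:
drive_tool --pt "0 0 0 0.001 0.0025 0.02 0.5" --pt "0 0 0 0 0 0.015 0.5" --pt "0 0 0 0 0 0.005 0.5" --pt "0 0 0 0 0 0.004 0.5" --pt "0 0 0 0 0 0 0.5" --pt "0 0 0 0 0 0 0.5"

```text
time: 13.92
tool_pos: [0.5981, -0.4017, 0.004]
tcp_rot: [-3.14, -0.085, 0.001]
wrist_force: [0.2, -0.5, -1.1]
width: 0.596
grip_force: 43.1
```

Request:
drive_tool --pt "0 0 0 0 0 0.003 0.5" --pt "0 0 0 0 0 0 0.5"

```text
time: 14.08
tool_pos: [0.5986, -0.4021, 0.0017]
tcp_rot: [3.14, 0.085, 0.001]
wrist_force: [-0.4, -0.7, -0.6]
width: 0.598
grip_force: 43.1
```

Request:
drive_tool --pt "0 0 0 0 0 0 0.8" --pt "0 0 0 0 0 0 0.8" --pt "0 0 0 0 0 -0.01 0.8" --pt "0 0 0 0 0 -0.03 0.9" --pt "0 0 0 0 0 -0.04 1" --pt "0 0 0 0 0 -0.04 1" --pt "0 0 0 0 0 -0.04 1" --pt "0 0 0 0 0 0 1"

```text
time: 14.75
tool_pos: [0.6035, -0.4056, 0.1747]
tcp_rot: [3.129, 0.085, 0.024]
wrist_force: [0.9, -0.6, 1.5]
width: 1.0
grip_force: 0.0
```

Request:
drive_tool --pt "0 0 0 0 0 0 1" --pt "0 0 0 0 0 0 1"

```text
time: 14.92
tool_pos: [0.5985, -0.402, 0.1628]
tcp_rot: [3.139, 0.085, 0.002]
wrist_force: [-0.5, 0.1, -0.8]
width: 0.996
grip_force: 0.0
```

```bash
python3 - <<'E'
from h import *
look("w7")
E
```

```text
w7 t 14.92 pos [ 598.5 -402.   162.8] yaw_y -86.89 zaxis [ 0.002 -0.001 -1.   ]
  thin_board 0.7 [222. 106. 278. 242.] [ 600.5 -403.7] [ 52.6 139.5] 3.6
  sanding_block 0.66 [ 41. 287.  82. 304.] [ 476.2 -217.9] [16.9 43.8] 94.9
  wood_block 0.62 [166. 302. 235. 340.] [ 447.7 -356.5] [37.1 71.9] 107.7
  holder_board 0.97 [208.  95. 291. 252.] [ 599. -403.] [ 82.3 166.1] 3.8
  holder_sanding 0.92 [105. 107. 190. 234.] [ 601.1 -302.3] [ 75.4 130.7] 3.6
  holder_block 0.92 [  0. 154.  10. 212.] [ 581.6 -151.5] [10.3 64.1] 170.2
  holder_dog 0.75 [  9. 120. 101. 208.] [ 602.  -203.7] [82.2 86.7] 85.6
```

View pics/w7.png

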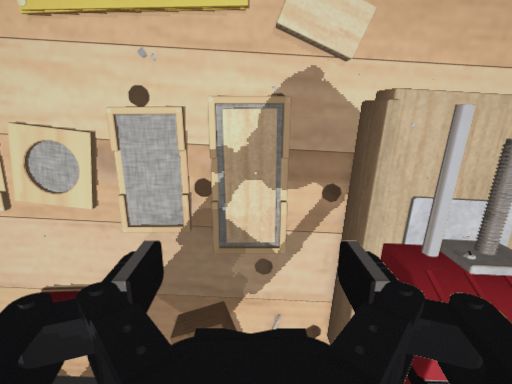

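The board lies in its pocket with an even grey margin all round. Next is the sanding block.

Request:
drive_tool --pt "0 0 0 -0.022 -0.028 -0.005 1" --pt "0 0 0 -0.022 -0.028 -0.005 1" --pt "0 0 0 -0.022 -0.028 -0.005 1" --pt "0 0 0 -0.022 -0.028 -0.005 1" --pt "0 0 0 -0.022 -0.028 -0.005 1" --pt "0 0 -7.1 -0.022 -0.028 -0.005 1" --pt "0 0 -7.1 -0.02 -0.027 0 1" --pt "0 0 -7.1 0 0 0 1"

```text
time: 16.08
tool_pos: [0.428, -0.2139, 0.1902]
tcp_rot: [-3.064, -0.674, 0.005]
wrist_force: [-0.0, 0.1, -0.1]
width: 0.995
grip_force: 0.0
```

Request:
drive_tool --pt "0 0 -7.1 0 0 0 1" --pt "0 0 -7.1 0 0 0 1" --pt "0 0 -7.1 0 0 0 1" --pt "0 0 -7.1 0 0 0 1" --pt "0 0 -7.1 0 0 0 1" --pt "0 0 -7.1 0 0 0 1" --pt "0 0 -7.1 0 0 0 1" --pt "0 0 -7.1 0 0 0 1"

```text
time: 16.75
tool_pos: [0.4329, -0.2182, 0.1914]
tcp_rot: [2.379, 2.052, 0.0]
wrist_force: [-0.3, 0.3, 0.2]
width: 1.003
grip_force: 0.0
```

Request:
drive_tool --pt "0 0 -7.1 0 0 0 1" --pt "0 0 -7.1 0 0 0 1" --pt "0 0 0 0 0 0 1" --pt "0 0 0 0 0 0 1" --pt "0 0 0 0 0 0 1"

```text
time: 17.17
tool_pos: [0.4329, -0.2182, 0.1914]
tcp_rot: [2.118, 2.32, 0.0]
wrist_force: [0.8, -0.9, -0.6]
width: 0.998
grip_force: 0.0
```

```bash
python3 - <<'E'
from h import *
look("w8")
E
```

```text
w8 t 17.17 pos [ 432.9 -218.2  191.4] yaw_y 5.23 zaxis [ 0. -0. -1.]
  thin_board 0.63 [308. 300. 354. 344.] [ 557.2 -405.3] [51.7 61. ] 92.2
  sanding_block 0.77 [230. 126. 274. 220.] [ 435.7 -213.9] [45.8 97.1] 95.1
  wood_block 0.96 [187. 257. 249. 326.] [ 411.4 -352.8] [62.5 78.2] 111.9
  tall_dog 0.56 [257.   1. 308.  54.] [449.3 -83.2] [41.3 42.5] 95.3
  holder_board 0.61 [298. 290. 433. 344.] [ 597.1 -398.7] [ 82.5 166.5] 2.6
  holder_sanding 0.89 [329. 217. 441. 282.] [ 600.4 -299.4] [ 79.4 135.4] 3.4
  holder_block 0.95 [363.  33. 471. 120.] [ 593.4 -103.4] [83.9 92.1] 0.6
  holder_dog 0.86 [354. 127. 449. 208.] [ 600.3 -200.9] [80.9 85.5] 175.9
```

View pics/w8.png

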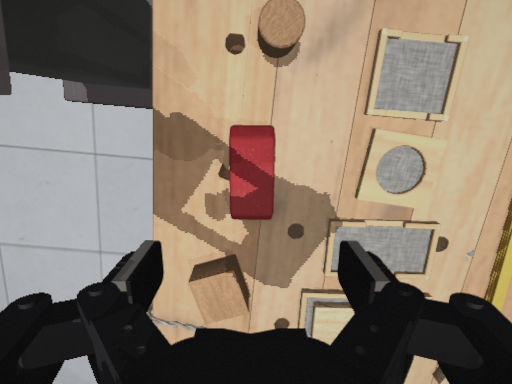

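The block's centre is at (252, 172) px, i.e. (435.7, -214) mm, parallel to the pads. I'm grasping it.

Request:
drive_tool --pt "0 0 0 0.004 0.003 0.03 1" --pt "0 0 0 0 0 0.03 1" --pt "0 0 0 0 0 0.03 1" --pt "0 0 0 0 0 0.03 1" --pt "0 0 0 0 0 0.03 0.85" --pt "0 0 0 0 0 0.025 0.85" --pt "0 0 0 0 0 0.0145 0.85" --pt "0 0 0 0 0 0 0.85"

```text
time: 18.33
tool_pos: [0.4323, -0.2122, -0.0019]
tcp_rot: [-2.109, -2.318, 0.003]
wrist_force: [-0.4, 0.7, 0.0]
width: 0.848
grip_force: 0.0
```

Request:
drive_tool --pt "0 0 0 0 0 0 0.85" --pt "0 0 0 0 0 0 0.6" --pt "0 0 0 0 0 0 0.4" --pt "0 0 0 0 0 0 0.4" --pt "0 0 0 0 0 0 0.4" --pt "0 0 0 0 0 0 0.4" --force 50

```text
time: 18.83
tool_pos: [0.4372, -0.2149, 0.0037]
tcp_rot: [2.112, 2.321, 0.001]
wrist_force: [-0.2, 0.5, 7.4]
width: 0.534
grip_force: 52.7
```

Request:
drive_tool --pt "0 0 0 0 0 -0.01 0.4" --pt "0 0 0 0 0 -0.025 0.4" --pt "0 0 0 0 0 -0.03 0.4" --pt "0 0 0 0 0 -0.03 0.4" --pt "0 0 7.05 0 0 -0.02 0.4" --pt "0 0 7.05 0 0 0 0.4" --pt "0 0 7.05 0 0 0 0.4" --pt "0 0 7.05 0 0 0 0.4"

```text
time: 19.5
tool_pos: [0.4356, -0.214, 0.1182]
tcp_rot: [2.621, 1.73, 0.001]
wrist_force: [-0.7, 0.5, -2.1]
width: 0.529
grip_force: 51.9
```

Request:
drive_tool --pt "0 0 7.05 0 0 0 0.4" --pt "0 0 7.05 0 0 0 0.4" --pt "0 0 7.05 0 0 0 0.4" --pt "0 0 7.05 0 0 0 0.4" --pt "0 0 7.05 0 0 0 0.4" --pt "0 0 7.05 0 0 0 0.4" --pt "0 0 7.05 0 0 0 0.4" --pt "0 0 7.05 0 0 0 0.4"

```text
time: 20.17
tool_pos: [0.4351, -0.2137, 0.1172]
tcp_rot: [-3.128, -0.286, 0.0]
wrist_force: [0.1, 0.1, -0.9]
width: 0.531
grip_force: 51.8
```

Request:
drive_tool --pt "0 0 7.05 0 0 0 0.4" --pt "0 0 0 0.027 0.016 0 0.4" --pt "0 0 0 0.027 0.016 0 0.4" --pt "0 0 0 0.027 0.016 0 0.4" --pt "0 0 0 0.027 0.016 0 0.4" --pt "0 0 0 0.025 0.016 0 0.4" --pt "0 0 0 0.025 0.016 0.02 0.4" --pt "0 0 0 0 0 0.02 0.4"

```text
time: 20.83
tool_pos: [0.606, -0.3031, 0.0794]
tcp_rot: [3.135, 0.102, 0.014]
wrist_force: [-0.4, -0.4, -1.3]
width: 0.526
grip_force: 51.8
```

Request:
drive_tool --pt "0 0 0 0 0 0.01 0.4" --pt "0 0 0 0 0 0 0.4" --pt "0 0 0 0 0 0 0.4" --pt "0 0 0 0 0 0 0.4"

```text
time: 21.17
tool_pos: [0.5991, -0.2991, 0.0678]
tcp_rot: [3.14, 0.103, 0.001]
wrist_force: [0.6, -0.7, -0.5]
width: 0.529
grip_force: 51.8
```

```bash
python3 - <<'E'
from h import *
look("w9")
E
```

```text
w9 t 21.17 pos [ 599.1 -299.1   67.8] yaw_y -86.24 zaxis [ 0. -0. -1.]
  sanding_block 0.66 [188. 152. 310. 333.] [ 583.4 -302. ] [ 73.  124.1] 3.6
  wood_block 0.29 [  0. 143.  48. 259.] [ 605.8 -162.7] [29.2 79. ] 170.8
  holder_board 0.66 [331. 103. 470. 297.] [ 609.2 -401.1] [ 82.8 144.4] 3.0
  holder_sanding 0.68 [192. 113. 304. 162.] [ 651.5 -297.9] [29.2 73.9] 93.1
  holder_block 0.61 [  0. 142.  49. 260.] [ 594.6 -139.8] [35.1 92.8] 170.8
  holder_dog 0.56 [ 54. 133. 177. 257.] [ 602.  -202.3] [82.9 83.1] 86.6
```

View pics/w9.png

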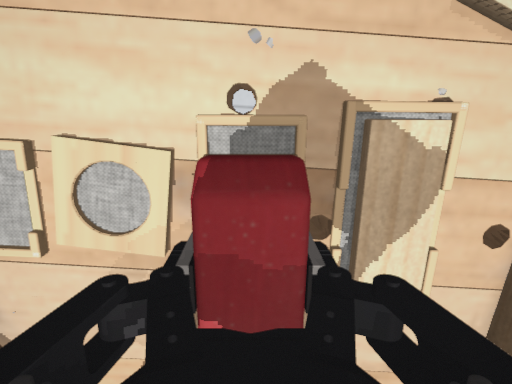

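The block is held square over its tray, with the pocket's far edge at row 125. I'm shifting by 2 mm and lowering.

Request:
drive_tool --pt "0 0 0 0.002 0.002 0.02 0.4" --pt "0 0 0 0 0 0.02 0.4" --pt "0 0 0 0 0 0.012 0.4" --pt "0 0 0 0 0 0.006 0.4" --pt "0 0 0 0 0 0 0.4" --pt "0 0 0 0 0 0 0.4" --pt "0 0 0 0 0 0.003 0.4" --pt "0 0 0 0 0 0 0.4"

```text
time: 22.33
tool_pos: [0.6024, -0.3017, 0.0077]
tcp_rot: [3.139, 0.103, 0.002]
wrist_force: [-1.7, 1.5, 4.8]
width: 0.528
grip_force: 53.0
```

Request:
drive_tool --pt "0 0 0 0 0 0 0.75" --pt "0 0 0 0 0 0 0.75" --pt "0 0 0 0 0 -0.01 0.8" --pt "0 0 0 0 0 -0.03 0.9" --pt "0 0 0 0 0 -0.04 1" --pt "0 0 0 0 0 -0.04 1" --pt "0 0 0 0 0 -0.04 1" --pt "0 0 0 0 0 -0.02 1"

```text
time: 23.0
tool_pos: [0.604, -0.3026, 0.1931]
tcp_rot: [3.135, 0.103, 0.012]
wrist_force: [0.8, -1.0, 1.2]
width: 1.001
grip_force: 0.0
```

Request:
drive_tool --pt "0 0 0 0 0 0 1" --pt "0 0 0 0 0 0 1" --pt "0 0 0 0 0 0 1"

```text
time: 23.25
tool_pos: [0.6009, -0.3009, 0.1851]
tcp_rot: [-3.139, -0.103, 0.002]
wrist_force: [0.0, -0.2, -0.2]
width: 0.995
grip_force: 0.0
```

```bash
python3 - <<'E'
from h import *
look("w10")
E
```

```text
w10 t 23.25 pos [ 600.9 -300.9  185.1] yaw_y -86.25 zaxis [-0.001  0.001 -1.   ]
  thin_board 0.6 [313. 116. 376. 241.] [ 600.9 -403.6] [ 56.9 139.6] 3.8
  sanding_block 0.61 [227. 130. 274. 224.] [ 606.  -303.2] [46.2 97.5] 3.8
  wood_block 0.88 [256. 297. 319. 340.] [ 434.7 -355. ] [60.1 61.5] 21.8
  tall_dog 0.56 [ 26. 268.  77. 301.] [ 475.4 -105.4] [35.  58.5] 129.7
  holder_board 0.57 [300. 106. 389. 252.] [ 598.9 -401.7] [ 82.4 165.4] 3.1
  holder_block 0.57 [ 23. 128. 114. 212.] [ 595.5 -105.6] [86.8 88.6] 0.9
  holder_dog 0.78 [122. 125. 203. 210.] [ 601.9 -202.3] [81.3 81.6] 86.3
```

Request:
drive_tool --pt "0 0 -7.1 0 0 0 1" --pt "0 0 -7.1 0 0 0 1" --pt "0 0 -7.1 0 0 0 1" --pt "0 0 -7.1 0 0 0 1" --pt "0 0 -7.1 0 0 0 1" --pt "0 0 -7.1 0 0 0 1" --pt "0 0 -7.1 0 0 0 1" --pt "0 0 -7.1 0 0 0 1"

```text
time: 24.42
tool_pos: [0.6016, -0.3013, 0.1858]
tcp_rot: [2.708, 1.592, 0.0]
wrist_force: [-0.2, 0.6, 0.6]
width: 0.999
grip_force: 0.0
```

View pics/w10.png

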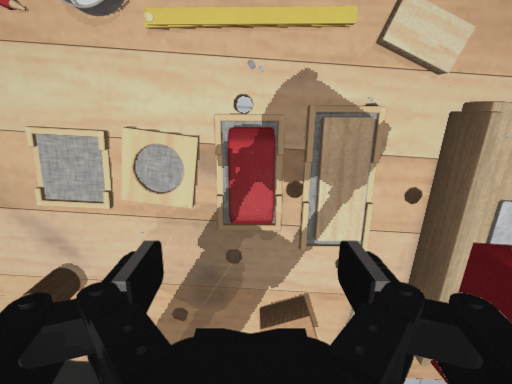

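The sanding block sits in its pocket. The red top at (251, 175) lies inside the lip. The wood block is next.

Request:
drive_tool --pt "0 0 -7.1 0 0 0 1" --pt "0 0 -7.1 0 0 0 1" --pt "0 0 -7.1 0 0 0 1" --pt "0 0 -7.1 0 0 0 1" --pt "0 0 -7.1 0 0 0 1" --pt "0 0 -7.1 0 0 0 1" --pt "0 0 -7.1 0 0 0 1" --pt "0 0 -1.6 0 0 0 1"

```text
time: 25.08
tool_pos: [0.6016, -0.3013, 0.1858]
tcp_rot: [1.753, 2.607, -0.0]
wrist_force: [-0.2, -0.9, 1.0]
width: 0.998
grip_force: 0.0
```

Request:
drive_tool --pt "0 0 0 0.002 -0.028 0 1" --pt "0 0 0 0.002 -0.028 0 1" --pt "0 0 0 0.002 -0.028 0 1" --pt "0 0 0 0.002 -0.028 0 1" --pt "0 0 0 0.002 -0.028 0 1" --pt "0 0 0 0.002 -0.028 0 1" --pt "0 0 0 0.003 -0.028 0 1" --pt "0 0 0 0 0 0 1"

```text
time: 25.75
tool_pos: [0.4099, -0.3611, 0.1856]
tcp_rot: [-1.762, -2.598, 0.002]
wrist_force: [-1.8, 0.2, -0.3]
width: 1.001
grip_force: 0.0
```

Request:
drive_tool --pt "0 0 0 0 0 0 1" --pt "0 0 0 0 0 0 1" --pt "0 0 0 0 0 0 1"

```text
time: 26.0
tool_pos: [0.4151, -0.3603, 0.186]
tcp_rot: [1.759, 2.602, 0.0]
wrist_force: [-0.3, -0.0, 0.5]
width: 1.003
grip_force: 0.0
```

```bash
python3 - <<'E'
from h import *
look("w11")
E
```

```text
w11 t 26.0 pos [ 415.1 -360.3  186. ] yaw_y 21.88 zaxis [ 0.001 -0.    -1.   ]
  thin_board 0.67 [318. 224. 444. 295.] [ 602.4 -402.7] [ 56.4 144.7] 4.4
  sanding_block 0.9 [376. 155. 490. 228.] [ 591.1 -303.2] [ 48.9 113.1] 3.4
  wood_block 0.75 [214. 144. 275. 210.] [ 410.2 -360.1] [55.3 64.7] 111.9
  tall_dog 0.24 [416.  39. 512. 151.] [ 569.6 -215.4] [71.6 73.6] 176.5
  holder_board 0.67 [306. 211. 457. 297.] [ 597.9 -401.7] [ 82.  169.9] 2.9
  holder_sanding 0.63 [356. 134. 490. 234.] [ 599.4 -300.6] [ 74.6 135.7] 3.5
  holder_block 0.57 [456.   1. 512.  48.] [ 577.3 -130.8] [34.8 59.7] 0.7
  holder_dog 0.91 [418.  41. 512. 154.] [ 600.6 -201.8] [84.1 87.4] 175.9
```

View pics/w11.png

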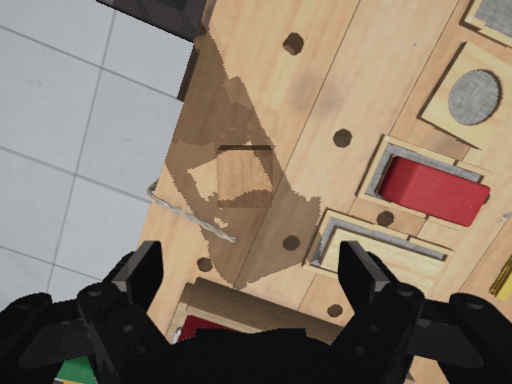

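Request:
drive_tool --pt "0 0 0 0 -0.0045 0.03 1" --pt "0 0 0 0 0 0.03 1" --pt "0 0 0 0 0 0.03 1" --pt "0 0 0 0 0 0.03 1" --pt "0 0 0 0 0 0.03 1" --pt "0 0 0 0 0 0.022 1" --pt "0 0 0 0 0 0.01 1" --pt "0 0 0 0 0 0 1"

```text
time: 27.17
tool_pos: [0.408, -0.3601, 0.001]
tcp_rot: [-1.757, -2.597, -0.002]
wrist_force: [-0.5, 1.3, -0.2]
width: 1.0
grip_force: 0.0
```

Request:
drive_tool --pt "0 0 0 0 0 0 1" --pt "0 0 0 0 0 0 1" --pt "0 0 0 0 0 0 0.75" --pt "0 0 0 0 0 0 0.5" --pt "0 0 0 0 0 0 0.5" --pt "0 0 0 0 0 0 0.5" --pt "0 0 0 0 0 0 0.5" --force 50

```text
time: 27.75
tool_pos: [0.411, -0.363, 0.0055]
tcp_rot: [1.758, 2.6, -0.001]
wrist_force: [0.1, 0.6, 6.2]
width: 0.637
grip_force: 54.0
```

Request:
drive_tool --pt "0 0 0 0 0 -0.01 0.5" --pt "0 0 0 0 0 -0.025 0.5" --pt "0 0 0 0 0 -0.03 0.5" --pt "0 0 0 0 0 -0.03 0.5" --pt "0 0 6.95 0 0 -0.02 0.5" --pt "0 0 6.95 0 0 0 0.5" --pt "0 0 6.95 0 0 0 0.5" --pt "0 0 6.95 0 0 0 0.5"

```text
time: 28.42
tool_pos: [0.41, -0.362, 0.1201]
tcp_rot: [2.339, 2.095, 0.0]
wrist_force: [-0.5, 0.8, -1.2]
width: 0.636
grip_force: 53.3
```

Request:
drive_tool --pt "0 0 6.95 0 0 0 0.5" --pt "0 0 6.95 0 0 0 0.5" --pt "0 0 6.95 0 0 0 0.5" --pt "0 0 6.95 0 0 0 0.5" --pt "0 0 6.95 0 0 0 0.5" --pt "0 0 6.95 0 0 0 0.5" --pt "0 0 6.95 0 0 0 0.5" --pt "0 0 6.95 0 0 0 0.5"

```text
time: 29.08
tool_pos: [0.4095, -0.3616, 0.1191]
tcp_rot: [-3.047, -0.763, 0.0]
wrist_force: [-0.1, -0.1, -0.7]
width: 0.638
grip_force: 53.3
```

Request:
drive_tool --pt "0 0 6.95 0 0 0 0.5" --pt "0 0 6.95 0 0 0 0.5" --pt "0 0 6.95 0 0 0 0.5" --pt "0 0 6.95 0 0 0 0.5" --pt "0 0 0 0.02 -0.028 0 0.5" --pt "0 0 0 0.02 -0.028 0 0.5" --pt "0 0 0 0.02 -0.028 0 0.5" --pt "0 0 0 0.02 -0.028 0 0.5"

```text
time: 29.75
tool_pos: [0.4888, -0.2479, 0.1192]
tcp_rot: [-3.141, -0.016, 0.0]
wrist_force: [-0.7, -0.5, -0.5]
width: 0.635
grip_force: 53.4
```

Request:
drive_tool --pt "0 0 0 0.02 -0.028 0 0.5" --pt "0 0 0 0.02 -0.028 0 0.5" --pt "0 0 0 0.02 -0.028 0 0.5" --pt "0 0 0 0.01 -0.028 0 0.5" --pt "0 0 0 0 0 0 0.5" --pt "0 0 0 0 0 0 0.5" --pt "0 0 0 0 0 0 0.5"

```text
time: 30.33
tool_pos: [0.5568, -0.1363, 0.1188]
tcp_rot: [3.141, 0.019, -0.001]
wrist_force: [0.3, 0.4, -0.4]
width: 0.635
grip_force: 53.4
```

```bash
python3 - <<'E'
from h import *
look("w12")
E
```

```text
w12 t 30.33 pos [ 556.8 -136.3  118.8] yaw_y -89.3 zaxis [-0.001 -0.    -1.   ]
  sanding_block 0.69 [408.  74. 510. 209.] [ 604.4 -294.4] [68.3 97.7] 3.9
  wood_block 0.8 [180. 186. 322. 337.] [ 501.3 -139. ] [112.4 140. ] 0.7
  tall_dog 0.73 [274.  87. 385. 190.] [ 606.4 -189.7] [66.2 67. ] 86.1
  holder_board 0.77 [489. 137. 512. 240.] [ 559.6 -358.9] [19.8 96.5] 14.3
  holder_sanding 0.81 [389.  59. 501. 218.] [ 600.5 -299.2] [ 79.6 131.4] 3.6
  holder_block 0.76 [157.  97. 262. 200.] [ 594.9 -103.5] [82.8 87.1] 0.7
```

View pics/w12.png

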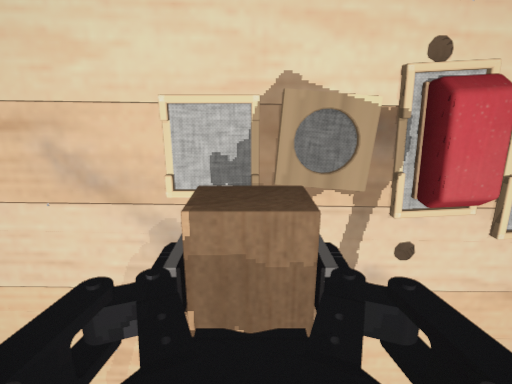

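The tray at (210, 147) is dead ahead-left, and the block is held square. I'm moving over it.

Request:
drive_tool --pt "0 0 0 0.015 -0.012 0 0.5" --pt "0 0 0 0.013 -0.01 0.01 0.5" --pt "0 0 0 0.01 -0.01 0.02 0.5" --pt "0 0 0 0 0 0.02 0.5" --pt "0 0 0 0 0 0.02 0.5" --pt "0 0 0 0 0 0 0.5" --pt "0 0 0 0 0 0 0.5" --pt "0 0 0 0 0 0 0.5"

```text
time: 31.5
tool_pos: [0.5955, -0.1041, 0.0496]
tcp_rot: [3.141, 0.018, 0.001]
wrist_force: [0.2, -1.1, -0.6]
width: 0.636
grip_force: 53.4
```

```bash
python3 - <<'E'
from h import *
look("w13")
E
```

```text
w13 t 31.5 pos [ 595.5 -104.1   49.6] yaw_y -89.36 zaxis [ 0.001 -0.    -1.   ]
  sanding_block 0.76 [500. 210. 510. 284.] [ 591.5 -248.5] [ 7.3 45.6] 14.2
  wood_block 0.71 [178. 185. 323. 335.] [ 578.7 -105.7] [77.3 96.5] 0.5
  holder_block 0.71 [180. 156. 313. 204.] [ 626.  -102.8] [30.5 82.7] 93.9
  holder_dog 0.73 [326. 146. 478. 271.] [ 601.6 -200.4] [82.4 84.4] 86.2
```

Request:
drive_tool --pt "0 0 0 0 0 0.02 0.5" --pt "0 0 0 0 0 0.013 0.5" --pt "0 0 0 0 0 0.006 0.5" --pt "0 0 0 0 0 0 0.5" --pt "0 0 0 0 0 0 0.5" --pt "0 0 0 0 0 0.002 0.5" --pt "0 0 0 0 0 0 0.5"

```text
time: 32.58
tool_pos: [0.5945, -0.1037, 0.0093]
tcp_rot: [-3.141, -0.018, 0.003]
wrist_force: [-6.1, 1.1, 12.8]
width: 0.638
grip_force: 55.4
```

Request:
drive_tool --pt "0 0 0 0 0 0 0.8" --pt "0 0 0 0 0 0 0.85" --pt "0 0 0 0 0 -0.015 0.85" --pt "0 0 0 0 0 -0.03 0.9" --pt "0 0 0 0 0 -0.04 1" --pt "0 0 0 0 0 -0.04 1" --pt "0 0 0 0 0 -0.04 1" --pt "0 0 0 -0.02 0 -0.02 1"

```text
time: 33.25
tool_pos: [0.5801, -0.1048, 0.1988]
tcp_rot: [3.139, 0.019, 0.016]
wrist_force: [1.0, -0.3, 1.3]
width: 0.997
grip_force: 0.0
```

Request:
drive_tool --pt "0 0 0 -0.025 -0.005 0 1" --pt "0 0 0 -0.025 -0.005 0 1" --pt "0 0 0 -0.025 -0.005 0 1" --pt "0 0 0 -0.025 -0.005 0 1" --pt "0 0 0 -0.027 -0.007 0 1" --pt "0 0 0 0 0 0 1" --pt "0 0 0 0 0 0 1" --pt "0 0 0 0 0 0 1"

```text
time: 33.92
tool_pos: [0.4482, -0.0786, 0.1929]
tcp_rot: [3.141, 0.018, 0.002]
wrist_force: [0.9, 0.5, 0.9]
width: 1.003
grip_force: 0.0
```

```bash
python3 - <<'E'
from h import *
p,s=look("w14")
for n,z in (("tall_dog",.056),("holder_dog",.01)):
    m=masks_of(p,n)[0]["mask"]; ys,xs=np.nonzero(m); q=unproj(p,np.c_[xs,ys],z,s); print(n,np.round(q.min(0)*1000),np.round(q.max(0)*1000),cv2.minEnclosingCircle(np.float32(q[:,:2]*1000)))
E
```

```text
w14 t 33.92 pos [448.2 -78.6 192.9] yaw_y -89.34 zaxis [ 0.001 -0.    -1.   ]
  thin_board 0.5 [  0. 198.  36. 236.] [392.4 191. ] [38.7 51.1] 167.7
  sanding_block 0.69 [446.   0. 509.  78.] [ 582.1 -289.1] [60.1 65.3] 4.0
  wood_block 0.68 [248.   3. 313.  61.] [ 587.1 -105.7] [48.7 56.5] 90.7
  tall_dog 0.82 [229. 157. 270. 205.] [451.7 -77.9] [40.1 46.8] 18.3
  short_dog 0.89 [  0. 199.  35. 237.] [396.  184.1] [36.5 50.2] 167.7
  holder_sanding 0.62 [426.   0. 502.  98.] [ 580.1 -300.3] [78.7 89.9] 3.4
  holder_block 0.64 [328.   0. 422.  75.] [ 592.2 -200.3] [64.7 83.7] 87.0
  holder_dog 0.86 [328.   0. 423.  74.] [ 592.3 -199.8] [65.3 83.5] 86.3
tall_dog [ 429. -100.   56.] [476. -59.  56.] ((452.19842529296875, -78.33670806884766), 23.748485565185547)
holder_dog [ 558. -243.   10.] [ 622. -157.   10.] ((593.15966796875, -200.06051635742188), 50.923316955566406)
```

Request:
drive_tool --pt "0 0 0 0.001 0 0.03 1" --pt "0 0 0 0 0 0.03 1" --pt "0 0 0 0 0 0.03 1" --pt "0 0 0 0 0 0.03 1" --pt "0 0 0 0 0 0.03 1" --pt "0 0 0 0 0 0.015 1" --pt "0 0 0 0 0 0.008 1" --pt "0 0 0 0 0 0 1"

```text
time: 35.18
tool_pos: [0.4469, -0.0781, 0.0179]
tcp_rot: [-3.141, -0.018, 0.006]
wrist_force: [-0.3, 0.0, 0.2]
width: 0.998
grip_force: 0.0
```

Request:
drive_tool --pt "0 0 0 0 0 0 1" --pt "0 0 0 0 0 0 1" --pt "0 0 0 0 0 0 0.6" --pt "0 0 0 0 0 0 0.35" --pt "0 0 0 0 0 0 0.35" --pt "0 0 0 0 0 0 0.35" --pt "0 0 0 0 0 0 0.35" --force 45

```text
time: 35.77
tool_pos: [0.4495, -0.0787, 0.0207]
tcp_rot: [3.141, 0.018, 0.003]
wrist_force: [-0.3, 1.0, 4.9]
width: 0.456
grip_force: 45.2
```

Request:
drive_tool --pt "0 0 0 0 0 -0.01 0.35" --pt "0 0 0 0 0 -0.025 0.35" --pt "0 0 0 0 0 -0.03 0.35" --pt "0 0 0 0 0 -0.035 0.35" --pt "0 0 0 0.02 0.02 0 0.35" --pt "0 0 0 0.02 0.02 0 0.35" --pt "0 0 0 0.02 0.02 0 0.35" --pt "0 0 0 0.02 0.02 0 0.35"

```text
time: 36.43
tool_pos: [0.5303, -0.1584, 0.1209]
tcp_rot: [3.141, 0.018, 0.002]
wrist_force: [0.4, 0.9, -1.3]
width: 0.458
grip_force: 45.4
```

Request:
drive_tool --pt "0 0 0 0.02 0.02 0 0.35" --pt "0 0 0 0.02 0.02 0 0.35" --pt "0 0 0 0 0 0 0.35" --pt "0 0 0 0 0 0 0.35" --pt "0 0 0 0 0 0 0.35"

```text
time: 36.85
tool_pos: [0.5691, -0.1967, 0.1195]
tcp_rot: [-3.141, -0.017, 0.002]
wrist_force: [-0.6, 0.2, 0.6]
width: 0.456
grip_force: 45.5
```

```bash
python3 - <<'E'
from h import *
p,s=look("w15")
# grey pocket of the dog plate: fit ellipse -> centre at floor/plate heights
m=masks_of(p,"holder_dog")[0]; hsv=cv2.cvtColor(p["color"],cv2.COLOR_RGB2HSV)
l,t,r,b=[int(v) for v in m["bbox"]]; g=np.zeros((384,512),np.uint8); g[t:b,l:r]=((hsv[t:b,l:r,1]<60))*255
n,lab,st,c=cv2.connectedComponentsWithStats(g); i=1+np.argmax(st[1:,4]); ys,xs=np.nonzero(lab==i)
q=unproj(p,np.c_[xs,ys],.004,s); print(st[i],cv2.minEnclosingCircle(np.float32(q[:,:2]*1000)))
E
```

```text
w15 t 36.85 pos [ 569.1 -196.7  119.5] yaw_y -89.37 zaxis [-0.002  0.001 -1.   ]
  thin_board 0.93 [445.  69. 512. 236.] [ 600.3 -401.2] [ 59. 141.] 5.2
  sanding_block 0.69 [340.  90. 428. 222.] [ 604.6 -298.1] [59.7 98. ] 3.2
  wood_block 0.86 [ 81. 123. 176. 205.] [ 598.  -108.5] [62.5 65.8] 90.6
  tall_dog 0.83 [201. 204. 296. 326.] [ 517.7 -202.6] [ 75.  105.6] 165.8
  short_dog 0.74 [ 86. 111. 197. 212.] [ 596.9 -109.1] [81.3 84.3] 0.9
  holder_sanding 0.67 [327.  75. 421. 230.] [ 601.1 -299.7] [ 75.6 131.5] 3.2
  holder_block 0.77 [ 86. 112. 195. 212.] [ 594.8 -104.7] [85.4 88.9] 0.8
  holder_dog 0.64 [208. 102. 310. 204.] [ 601.1 -201.3] [81.1 81.5] 86.1
[ 223  123   63   62 3069] ((601.0892944335938, -201.20477294921875), 27.59636116027832)
```

Request:
drive_tool --pt "0 0 0 0.012 0.003 0 0.35" --pt "0 0 0 0.01 0.002 0 0.35" --pt "0 0 0 0.01 0 0.015 0.35" --pt "0 0 0 0 0 0.02 0.35" --pt "0 0 0 0 0 0.02 0.35" --pt "0 0 0 0 0 0 0.35" --pt "0 0 0 0 0 0 0.35" --pt "0 0 0 0 0 0 0.35"

```text
time: 38.07
tool_pos: [0.6028, -0.202, 0.0655]
tcp_rot: [3.141, 0.018, 0.001]
wrist_force: [0.4, 0.2, -1.0]
width: 0.456
grip_force: 45.5
```

Request:
drive_tool --pt "0 0 0 -0.0015 -0.0005 0.015 0.35" --pt "0 0 0 0 0 0.013 0.35" --pt "0 0 0 0 0 0.008 0.35" --pt "0 0 0 0 0 0.004 0.35" --pt "0 0 0 0 0 0 0.35" --pt "0 0 0 0 0 0.002 0.35" --pt "0 0 0 0 0 0 0.35"

```text
time: 38.65
tool_pos: [0.601, -0.2015, 0.0247]
tcp_rot: [3.141, 0.018, 0.001]
wrist_force: [-3.6, 1.6, 8.9]
width: 0.458
grip_force: 46.3
```

On the floor: the height is as expected and the contact force is 9 N. I'm releasing, lifting clear and checking.

Request:
drive_tool --pt "0 0 0 0 0 -0.001 0.6" --pt "0 0 0 0 0 0 0.7" --pt "0 0 0 0 0 -0.015 0.7" --pt "0 0 0 0 0 -0.03 0.7" --pt "0 0 0 0 0 -0.04 0.9" --pt "0 0 0 0 0 -0.04 1" --pt "0 0 0 0 0 -0.04 1" --pt "0 0 0 0 0 -0.03 1"

```text
time: 39.32
tool_pos: [0.6016, -0.2017, 0.2228]
tcp_rot: [3.14, 0.018, 0.006]
wrist_force: [0.5, -0.2, -0.5]
width: 1.002
grip_force: 0.0
```

Request:
drive_tool --pt "0 0 0 0 0.02 -0.03 1" --pt "0 0 0 0 0.02 -0.02 1" --pt "0 0 0 0 0 0 1" --pt "0 0 0 0 0 0 1" --pt "0 0 0 0 0 0 1"

```text
time: 39.73
tool_pos: [0.6003, -0.2407, 0.2673]
tcp_rot: [-3.14, -0.017, 0.003]
wrist_force: [-0.5, -0.3, -1.9]
width: 0.998
grip_force: 0.0
```

```bash
python3 - <<'E'
from h import *
p,s=look("w16"); t=read_camera("top"); m=masks_of(t,"short_dog")
if m: ys,xs=np.nonzero(m[0]["mask"]); print("short",rect(unproj(t,np.c_[xs,ys],.022)))
a=p["color"]; b=cv2.resize(t["color"][110:260,130:400],(800,444))[:300]
cv2.imwrite("pics/fin.png",cv2.cvtColor(cv2.resize(a[:260],(800,406)),cv2.COLOR_RGB2BGR))
E
```

```text
w16 t 39.73 pos [ 600.3 -240.7  267.3] yaw_y -89.37 zaxis [-0.002  0.001 -1.   ]
  thin_board 0.78 [345. 110. 393. 211.] [ 600.9 -403.2] [ 57.5 142.4] 4.0
  sanding_block 0.68 [278. 120. 316. 201.] [ 605.6 -302.2] [50.  99.3] 4.2
  wood_block 0.68 [203. 151. 237. 186.] [ 599.  -204.1] [41.3 49.7] 134.7
  tall_dog 0.57 [201. 150. 238. 182.] [ 602.8 -204.4] [43.1 44.4] 0.6
  short_dog 0.23 [279. 119. 315. 200.] [ 601.8 -304.3] [ 52.5 105.4] 4.2
  holder_board 0.9 [335. 101. 404. 218.] [ 598.8 -401.5] [ 84.1 167.4] 3.4
  holder_sanding 0.8 [266. 113. 321. 208.] [ 601.2 -301.2] [ 74.2 130.3] 3.6
  holder_block 0.59 [115. 136. 182. 198.] [ 595.4 -104.9] [84.8 87.5] 0.6
short (array([390.8, 197.6]), array([42.8, 42.8]), np.float32(179.0))
```

View pics/fin.png

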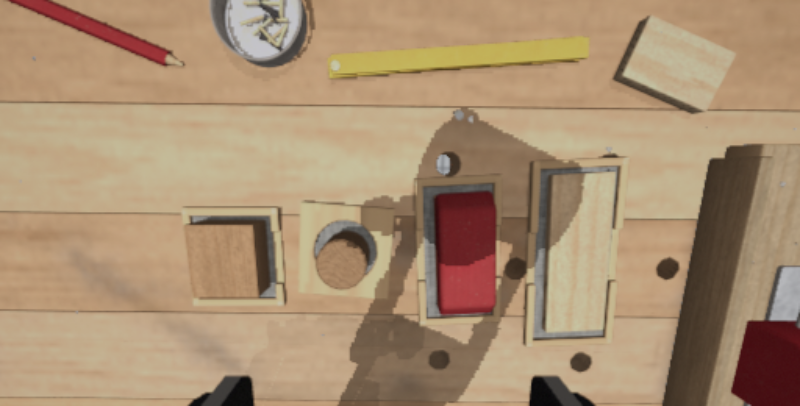

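All four pieces lie inside their pockets: block (228, 260), dog (342, 260), sanding block (466, 252) and board (580, 252). The short dog has not moved.

```bash
python3 -c "
from workcell import workorder; print(workorder.finish_job())"
```

```text
the job is handed in; nothing more can be done
None
```

All four pieces are in their own trays and upright as before, the short dog was left untouched, and the job was handed in at about 40 s of the 112 s allowed.

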